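Feel the marked half of a cylinder liner's rim for burrs

ROBOT

A 7-joint arm with a two-finger parallel gripper is mounted at the origin on the work surface. World frame = base frame: x ahead of the robot, y to its left, z up, the work surface at z = 0. Lengths are in m, angles in rad, forces in N, time in s.
With the tool pointing down it reaches from about 0.425 to 0.8 m from the base axis. Payload 8.3 kg.
Tool frame: the origin (TCP) lies midway between the tips of the shut fingers; the grasp point (between the pads) lies 19 mm behind it; z points along the fingers, y is the direction in which the jaws open and shut (so a half turn about z gives the same grasp; the last joint's range is limited). The gripper opens to 85 mm and grips with 20 to 120 N. Pads are 22 mm wide; open, the fingers measure 114 mm over their backs; the gripper's body (76 mm by 85 mm) begins 54 mm behind the grasp point. The pads swing forward as they close: fully open they stand 13 mm farther back than shut.
Start: joints at [1.198, 0.383, 0.016, 1.37, -0.006, 1.388, -0.046], TCP at [0.191, -0.595, 0.231] pointing down, gripper open.
Joint ranges: [-2.95, 2.95], [-0.25, 2.06], [-1.52, 1.56], [0.18, 2.33], [-1.44, 4.58], [0.02, 2.06], [-3.01, 3.01]. Speed limits (rad/s): [2.39, 2.39, 3.01, 3.01, 3.14, 3.14, 3.14].

INTERFACE

Orientations are given as a unit quaternion [x, y, z, w].
In Python, from bench import robot gives the robot as it stands. The module is installed in compiled form; this text tells all that it offers.
- The arm moves only by the tool apply_moves, never from a script. Its arguments are lists of equal length, an entry for each row: "offset": the shift along the world's x, y, z in mm, a list of three; "turn": the turn about the world's z in rad; "grip": the closure, from 0 (fully open) to 1 (shut). In form: {"offset": [[tx, ty, tz], ...], "turn": [turn, ...], "grip": [grip, ...]}. A call has exactly 10 rows; each row is the pose to reach, as a shift and turn from the pose measured when the call began; what a row does not reach only later rows make up. A row lasts 1/8 s, in which the tool goes at most 62.5 mm and 10.7 degrees, less where a joint would pass 70% of its speed; a pose out of reach is approached as far as the arm can. A call with a gripper value outside its range is refused whole. The fingers move at their own pace and stop on an object; "squeeze" is the grip in N (left out, the last holds). Time passes only in rows, so rows that repeat a pose let the fingers close, or fill a call up. It gives the time, the measured TCP pose, the force and the opening at its end, in the units of the state.
- robot.get_obs(): the state, without advancing time (a new reading comes with each control period).
- robot.snapshot(name): name is "scene" or "top"; returns the picture (420x560x3 uint8, red, green, blue); there is no depth.
- robot.camera_model(name): a dict with "fx", "fy", "cx", "cy" (pixels), "cam_to_world" (4x4, takes a point from camera to world coordinates). Camera axes: x right, y down, z forward; pixel columns grow to the right and rows downward; lengths in m; the calibration is good to about 2 mm. A picture is of the moment at which its call begins. camera_model takes no time and is no camera call.
- robot.hand_in(): hands the job in, once; it reports no verdict.
The state is a dict: "clock": time; "qpos": joint angles; "qvel": joint speeds; "tau": joint torques, N m; "position": TCP position; "eef_rot": TCP orientation; "contact_force": force on the tool from outside, world axes, zero at the start; "torque": the same for the moment, N m; "grip_width": finger opening in m.
Only numpy, scipy, OpenCV 4.12 (cv2) and the standard library are available. Lean on these libraries where they do the work, as an engineer would, in place of code of your own. Each camera call takes 0.05 s, during which the arm holds its last target. There are 200 camera calls.

TASK

Feel for burrs on the liner that stands on the sprung stand: with the fingers closed and pointing down, set the fingertips gently on its top rim at the orange dot and run them lightly along the rim, over the two yellow dots, to the blue dot, keeping in touch with the metal, then lift the hand clear. Only touch the liner, do not grip, lift or shift it, and leave everything else where it is.

Things in the scene. Friction and masses are not known exactly. Their poses are not given: they have to be found in the camera images.
- liner: liner to check: steel tube, lower part black, 100 mm tall, bore 84, top flange 108 across and 8 thick. Its flat top face is the rim: 12 mm wide, mean radius 48, about 157 above the table. Loose (0.98 kg) on the sprung stand, at any yaw. Origin: centre of underside; z up, x to the orange dot. Seen from above the dots run counter-clockwise at 0, 60, 120, 180 degrees; the other half has none
- dot_orange (a point): centre of the orange paint dot (12 mm) on the top face of the rim, the start; a short dab of the same colour is on the flange's outer side
- dot_yellow1 (a point): centre of the first yellow dot on the rim's top face, 60 degrees on from the orange one (50 mm along the rim)
- dot_yellow2 (a point): centre of the second yellow dot on the rim's top face, next to the blue one
- dot_blue (a point): centre of the blue dot on the rim's top face, the finish, opposite the orange one
- stand: round aluminium base of the inspection stand, 144 mm across, fixed to the table. Origin: centre of its underside. The liner stands on the stand's blue platen, 136 mm across, with its top 57 mm above the table, around a brass centring disc 78 mm across and 6 mm high (3 mm of play all round)
- platen (a joint): how far (m) the sprung platen is pressed down: 0 at rest, 0.012 at its stop. It goes straight down without tilting. It begins to yield at about 2.5 N on the liner's rim, and then gives 1 mm for each newton more; it springs back when released
- vblock: a dark steel V-block 60 x 50 x 44 mm, loose, close to the stand: leave it alone. Origin: centre of its underside
- plug_gauge: a plug gauge lying loose near the stand on its robot side, 114 mm long, 18 mm high, green grip with steel ends: leave it alone. Origin: centre of its underside
- caliper: a steel sliding caliper lying flat and loose beside the stand, 210 mm long, 10 mm high: leave it alone. Origin: middle of its beam, underside
- wrench: a wrench lying loose on the table: leave it alone
- spare_a: a spare cylinder liner without dots, 92 mm flange diameter, 100 mm tall, standing loose on the table: leave it alone. Origin: centre of its underside
- spare_b: a spare cylinder liner without dots, 92 mm flange diameter, 100 mm tall, standing loose on the table: leave it alone. Origin: centre of its underside
- spare_c: a spare cylinder liner without dots, 92 mm flange diameter, 100 mm tall, standing loose on the table: leave it alone. Origin: centre of its underside
Mind the look-alikes: they are no part of the job. What is shaped like the liner but pink or purple is not meant. Several things look just like the stand: the one meant starts farthest from the robot's base.

How it is judged:
On the way, in this order (a step that is already met when the one before it is completed fails the run):
1. fingertips touch the rim at the orange dot (within 15 mm) (contact force between the fingers and liner above 0.3 N and horizontal distance between the grasp point and dot_orange below 0.015 m), for 0.05 s.
2. fingertips touch the rim between the orange dot and the first yellow dot (contact force between the fingers and liner above 0.3 N and horizontal distance between the grasp point and dot_orange below 0.03 m and horizontal distance between the grasp point and dot_yellow1 below 0.03 m), for 0.05 s.
3. fingertips touch the rim at the first yellow dot (within 15 mm) (contact force between the fingers and liner above 0.3 N and horizontal distance between the grasp point and dot_yellow1 below 0.015 m), for 0.05 s.
4. fingertips touch the rim between the first yellow dot and the second yellow dot (contact force between the fingers and liner above 0.3 N and horizontal distance between the grasp point and dot_yellow1 below 0.03 m and horizontal distance between the grasp point and dot_yellow2 below 0.03 m), for 0.05 s.
5. fingertips touch the rim at the second yellow dot (within 15 mm) (contact force between the fingers and liner above 0.3 N and horizontal distance between the grasp point and dot_yellow2 below 0.015 m), for 0.05 s.
6. fingertips touch the rim between the second yellow dot and the blue dot (contact force between the fingers and liner above 0.3 N and horizontal distance between the grasp point and dot_yellow2 below 0.03 m and horizontal distance between the grasp point and dot_blue below 0.03 m), for 0.05 s.
7. fingertips touch the rim at the blue dot (within 15 mm) (contact force between the fingers and liner above 0.3 N and horizontal distance between the grasp point and dot_blue below 0.015 m), for 0.05 s.
At the end, for the whole second after the job is handed in: The rim was touched in order at orange, yellow, yellow and blue (each within 15 mm seen from above) and also midway between neighbours; the liner stands upright on the released platen (pressed less than 3 mm), centred within 7 mm and at rest; the other loose things have moved less than 15 mm (horizontal distance between liner and stand below 0.007 m and angle between liner's own z axis and vertical below 0.03 rad and z of liner in the frame of stand between 0.054 and 0.06 m and value of joint platen below 0.003 m and linear speed of liner below 0.02 m/s and distance of each of spare_a, spare_b, spare_c, vblock, plug_gauge, caliper, wrench from where it was at the start of the episode below 0.015 m).
It fails at once if the fingers press on the liner with more than 18 N (contact force between the fingers and liner above 18 N).
It fails at once if the liner is lifted more than 5 mm, pushed off its centring disc or tipped (z of liner in the frame of stand above 0.062 m or horizontal distance between liner and stand above 0.009 m or angle between liner's own z axis and vertical above 0.1 rad).
It fails at once if another loose thing is moved by more than 15 mm (distance of any of spare_a, spare_b, spare_c, vblock, plug_gauge, caliper, wrench from where it was at the start of the episode above 0.015 m).
It also fails if it takes over 42 s, if anything falls off the work surface, if the arm or the gripper's body presses on something with over 40 N, if the wrist force passes 120 N, or if a joint passes its speed limit or range.

## Working session

There is one attempt and no reset: what is moved stays moved. The work goes in short steps, Python scripts to look and compute and a tool call to move; the robot and the scene stay as the last step left them, time stands still between calls to the robot, and variables do not carry over. Pictures are saved under pics/ and viewed, about 8 in all and at most 12, crops included, and the job is handed in when it is done.

Besides the shell and the picture viewer there is one more tool, called after ">>>" by a JSON object that holds its "fn" and its "kwargs". apply_moves: Moves the arm, as the interface text tells. Its arguments: {"type":"object","properties":{"offset":{"type":"array","items":{"type":"array","items":{"type":"number"}}},"turn":{"type":"array","items":{"type":"number"}},"grip":{"type":"array","items":{"type":"number"}},"squeeze":{"type":"number"}},"required":["offset","turn","grip"]}

```bash
mkdir -p pics; python3 - <<'E'
from bench import robot
import cv2
for n in("scene","top"):
    im=robot.snapshot(n); cv2.imwrite(f"pics/{n}0.png",cv2.resize(im[:,:,::-1],(800,600),interpolation=cv2.INTER_CUBIC))
    cv2.imwrite(f"pics/{n}_raw.png",im[:,:,::-1])
    m=robot.camera_model(n); print(m)
o=robot.get_obs();print(o)
E
```

```text
{'fx': 453.2176817170174, 'fy': 453.2176817170174, 'cx': 280.43393740334164, 'cy': 217.81967385681193, 'cam_to_world': array([[ 0.60563571,  0.6816202 , -0.41060844,  0.98805466],
       [ 0.79571536, -0.51453535,  0.31951595, -0.4375652 ],
       [ 0.00651596, -0.52023771, -0.85399664,  1.22331965],
       [ 0.        ,  0.        ,  0.        ,  1.        ]])}
{'fx': 482.2489714008212, 'fy': 482.2489714008212, 'cx': 278.7919604316079, 'cy': 209.9329317117078, 'cam_to_world': array([[-0.00832064, -0.99236234,  0.12307623,  0.2965704 ],
       [-0.9998434 ,  0.00633394, -0.01652445, -0.00404147],
       [ 0.01561868, -0.12319445, -0.99225964,  1.32972493],
       [ 0.        ,  0.        ,  0.        ,  1.        ]])}
{'clock': 0.1, 'qpos': array([ 1.19808781,  0.38416573,  0.01633296,  1.37106004, -0.00631503,
        1.38821923, -0.04649127]), 'qvel': array([-1.51545613e-03, -1.42719413e-05,  1.26680051e-03, -4.56140846e-03,
        7.83423910e-04, -7.42699716e-04, -1.74339943e-03]), 'tau': array([ 5.01780189e-03, -6.29127860e+01,  8.48809853e-01, -3.72757673e+01,
        1.69830053e-02,  1.04943200e-02, -6.66313554e-05]), 'position': array([ 0.19046918, -0.59477957,  0.2303663 ]), 'eef_rot': array([ 9.88017544e-01,  1.54338971e-01, -1.37779520e-04, -8.91715863e-04]), 'contact_force': array([0.7032454 , 0.2542861 , 0.69496048]), 'torque': array([-0.04494853,  0.01569434, -0.01925318]), 'grip_width': 0.0851018897819533}
```

View pics/top0.png

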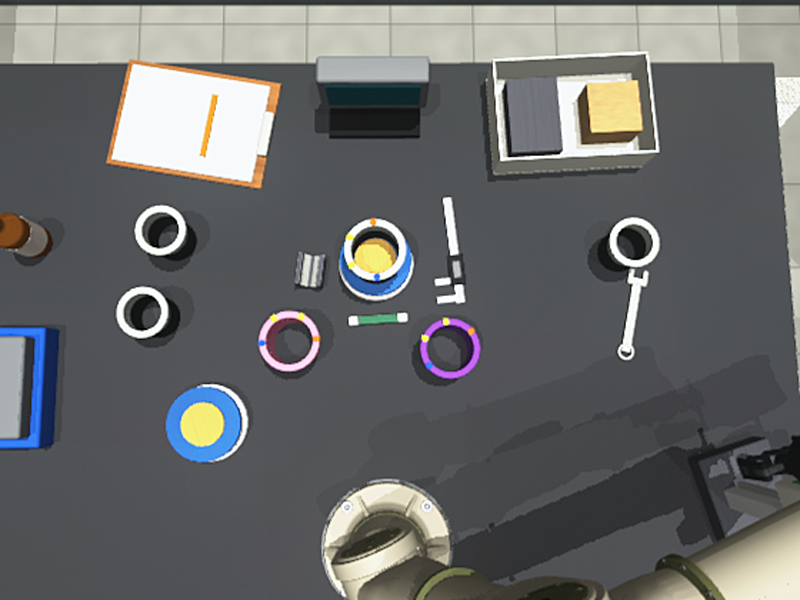

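View pics/scene0.png

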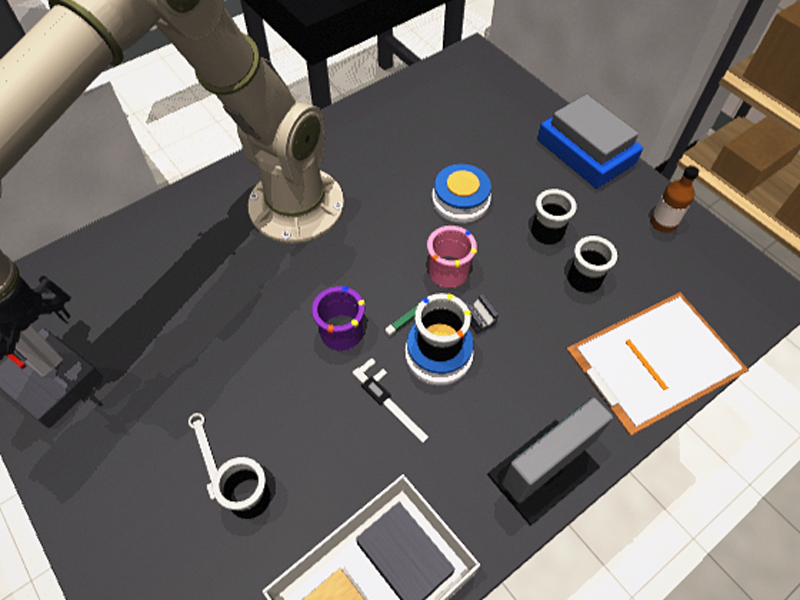

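The top view shows the liner's rim centred near (375,249): orange at (373,222), the yellows at (350,237) and (351,264), blue at (377,277). The sweep runs from the far (+x) side via +y to the near side. Next I measure the dots by colour in both cameras.

```bash
cat > h.py <<'E'
import numpy as np,cv2
from bench import robot
def w2p(n,P):
    m=robot.camera_model(n);T=np.linalg.inv(m["cam_to_world"]);c=T[:3,:3]@np.array(P).T+T[:3,3:]
    return np.stack([m["fx"]*c[0]/c[2]+m["cx"],m["fy"]*c[1]/c[2]+m["cy"]],1)
def p2w(n,uv,z):
    m=robot.camera_model(n);T=m["cam_to_world"]
    d=T[:3,:3]@np.array([(uv[0]-m["cx"])/m["fx"],(uv[1]-m["cy"])/m["fy"],1]);return T[:3,3]+d*(z-T[2,3])/d[2]
E
python3 - <<'E'
from h import *
for n,(u0,v0,u1,v1) in {"top":(232,148,292,206),"scene":(286,200,334,246)}.items():
    im=cv2.imread(f"pics/{n}_raw.png");hsv=cv2.cvtColor(im,cv2.COLOR_BGR2HSV)
    roi=np.zeros(im.shape[:2],bool);roi[v0:v1,u0:u1]=1
    for c,(a,b) in {"orange":(5,16),"yellow":(24,34),"blue":(105,125)}.items():
        k=(roi&(hsv[...,0]>=a)&(hsv[...,0]<=b)&(hsv[...,1]>110)&(hsv[...,2]>120)).astype(np.uint8)
        N,_,st,ce=cv2.connectedComponentsWithStats(k)
        for i in range(1,N):
            if 3<=st[i,4]<80: print(n,c,st[i,4],ce[i].round(1),p2w(n,ce[i],.157).round(4))
    cv2.imwrite(f"pics/{n}_crop.png",cv2.resize(im[v0-5:v1+5,u0-5:u1+5],None,fx=8,fy=8,interpolation=cv2.INTER_NEAREST))
a=cv2.imread("pics/top_crop.png");b=cv2.imread("pics/scene_crop.png")
H=max(a.shape[0],b.shape[0]);w=np.zeros((H,a.shape[1]+b.shape[1],3),np.uint8);w[:a.shape[0],:a.shape[1]]=a;w[:b.shape[0],a.shape[1]:]=b
cv2.imwrite("pics/crops.png",cv2.resize(w,(800,int(H*800/w.shape[1]))))
E
```

```text
top orange 7 [260.7 152.6] [0.586  0.0202 0.157 ]
top yellow 18 [244.4 165.6] [0.5533 0.0607 0.157 ]
top blue 20 [263.5 194. ] [0.4818 0.0137 0.157 ]
scene orange 18 [322.  233.3] [0.5819 0.0214 0.157 ]
scene yellow 15 [314.5 207.1] [0.5049 0.0586 0.157 ]
scene yellow 11 [326.9 218.5] [0.5541 0.0623 0.157 ]
scene yellow 17 [307.7 233.2] [ 0.5585 -0.0094  0.157 ]
scene blue 14 [297.4 209.6] [0.4825 0.0155 0.157 ]
```

View pics/crops.png

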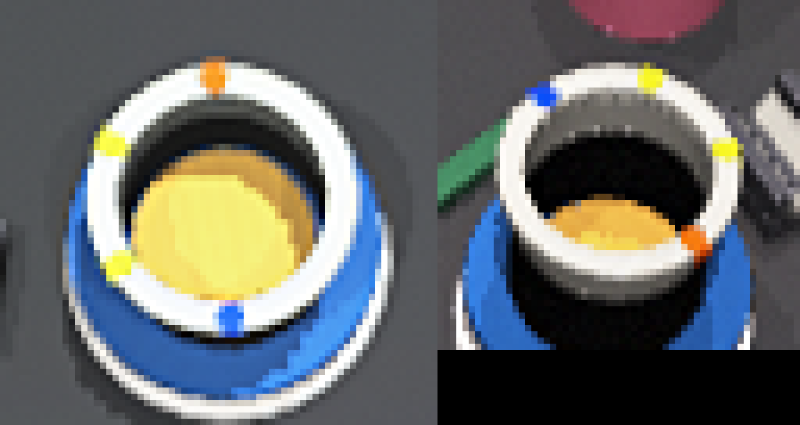

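Both views agree: rim centre about (0.531, 0.018), orange direction about 3.5° from +x, so orange is near (0.579, 0.021). In the crop, the orange side dab biases the orange centroid outwards. I close the fingers and move over high.

>>> {"fn": "apply_moves", "kwargs": {"offset": [[33,43,10],[65,86,20],[98,129,20],[130,172,20],[163,215,20],[195,258,20],[228,301,20],[260,345,20],[260,345,20],[260,345,20]], "turn": [0,0,0,0,0,0,0,0,0,0], "grip": [1,1,1,1,1,1,1,1,1,1], "squeeze": 20}}

```text
clock: 1.35
position: [0.45, -0.2502, 0.25]
eef_rot: [0.988, 0.154, -0.001, -0.001]
contact_force: [-0.1, -0.9, -0.1]
grip_width: 0.0001
```

>>> {"fn": "apply_moves", "kwargs": {"offset": [[18,38,0],[37,77,0],[55,116,0],[74,155,0],[92,194,0],[111,233,-10],[129,271,-30],[129,271,-50],[129,271,-65],[129,271,-65]], "turn": [0,0,0,0,0,0,0,0,0,0], "grip": [1,1,1,1,1,1,1,1,1,1]}}

```text
clock: 2.6
position: [0.5782, 0.0186, 0.1837]
eef_rot: [0.988, 0.153, -0.002, -0.001]
contact_force: [-0.0, -1.0, -0.0]
grip_width: 0.0
```

```bash
python3 - <<'E'
from h import *
o=robot.get_obs();print(o["clock"],o["position"],o["contact_force"])
im=robot.snapshot("scene")[:,:,::-1].copy()
cv2.imwrite("pics/s1.png",cv2.resize(im[150:280,230:400],None,fx=4.5,fy=4.5,interpolation=cv2.INTER_CUBIC))
E
```

```text
2.6 [0.57818493 0.01855153 0.18368402] [-0.02726975 -0.96684467 -0.01239433]
```

View pics/s1.png

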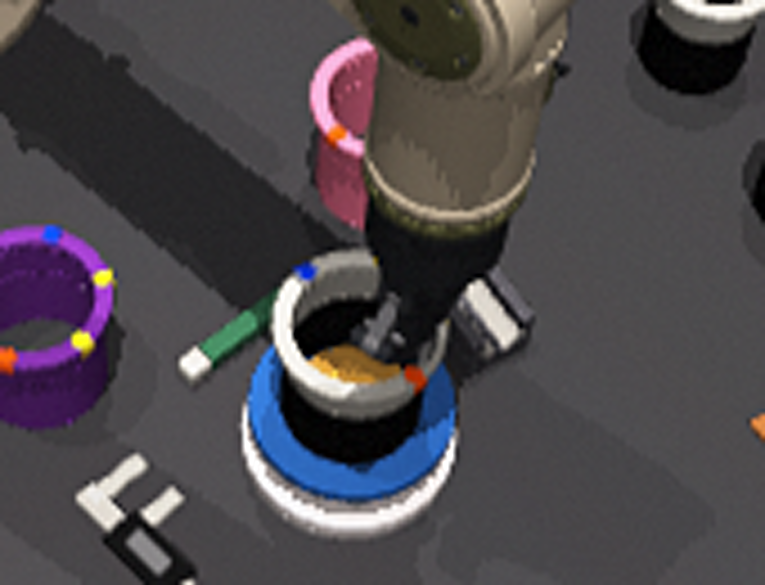

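The shut fingertips are about 27 mm above the orange dot. I lower them gently.

>>> {"fn": "apply_moves", "kwargs": {"offset": [[1,2,-8],[1,2,-15],[1,2,-20],[1,2,-22],[1,2,-23],[1,2,-24],[1,2,-25],[1,2,-26],[1,2,-27],[1,2,-28]], "turn": [0,0,0,0,0,0,0,0,0,0], "grip": [1,1,1,1,1,1,1,1,1,1]}}

```text
clock: 3.9
position: [0.5798, 0.0209, 0.1569]
eef_rot: [0.988, 0.153, -0.001, -0.001]
contact_force: [-1.1, -1.3, 1.9]
grip_width: 0.0001
```

>>> {"fn": "apply_moves", "kwargs": {"offset": [[0,0,-0.5],[0,0,-1],[0,0,-1.5],[0,0,-2],[0,0,-2.5],[0,0,-3],[0,0,-3],[0,0,-3],[0,0,-3],[0,0,-3]], "turn": [0,0,0,0,0,0,0,0,0,0], "grip": [1,1,1,1,1,1,1,1,1,1]}}

```text
clock: 5.15
position: [0.5799, 0.021, 0.1542]
eef_rot: [0.988, 0.153, -0.001, -0.001]
contact_force: [-1.6, -0.1, 5.5]
grip_width: 0.0001
```

Touching at 5.5 N with the platen pressed about 3 mm, as expected. Now the sweep, 30° per call.

>>> {"fn": "apply_moves", "kwargs": {"offset": [[-1.2,2.4,0],[-1.6,4.9,0],[-2,7.4,0],[-2.6,9.8,0],[-3.4,12.2,0],[-4.2,14.6,0],[-5.2,16.9,0],[-6.3,19.2,0],[-7.5,21.4,0],[-8.9,23.5,0]], "turn": [0,0,0,0,0,0,0,0,0,0], "grip": [1,1,1,1,1,1,1,1,1,1]}}

```text
clock: 6.4
position: [0.5721, 0.0435, 0.1547]
eef_rot: [0.988, 0.152, 0.0, 0.0]
contact_force: [1.7, -2.3, 5.3]
grip_width: -0.0002
```

>>> {"fn": "apply_moves", "kwargs": {"offset": [[-2.5,3.1,-0.5],[-4.1,5,-0.5],[-5.7,6.9,-0.5],[-7.5,8.7,-0.5],[-9.3,10.4,-0.5],[-11.2,12.1,-0.5],[-13.2,13.6,-0.5],[-15.3,15,-0.5],[-17.5,16.3,-0.5],[-19.7,17.5,-0.5]], "turn": [0,0,0,0,0,0,0,0,0,0], "grip": [1,1,1,1,1,1,1,1,1,1]}}

```text
clock: 7.65
position: [0.5532, 0.061, 0.1547]
eef_rot: [0.988, 0.152, 0.001, 0.0]
contact_force: [3.6, -1.8, 4.6]
grip_width: 0.0002
```

```bash
python3 - <<'E'
from h import *
o=robot.get_obs();print(o["clock"],o["position"],o["contact_force"])
a=robot.snapshot("scene")[:,:,::-1];b=robot.snapshot("top")[:,:,::-1]
f=lambda x:cv2.resize(x,(400,400),interpolation=cv2.INTER_CUBIC)
cv2.imwrite("pics/s2.png",np.hstack([f(a[180:260,270:350]),f(b[135:215,222:302])]))
E
```

```text
7.65 [0.55319484 0.06095114 0.15474755] [ 3.63284422 -1.75760297  4.57396619]
```

View pics/s2.png

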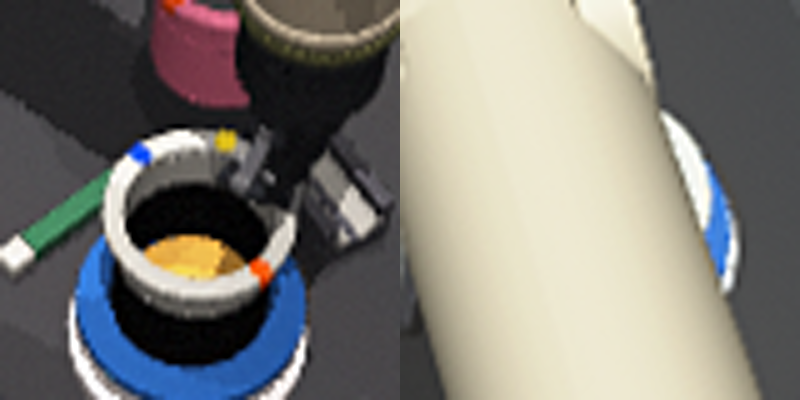

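Scene crop: fingertips are on the rim at the first yellow dot. Blue (140,155) and orange (262,272) have moved only by the platen's dip. Continuing.

>>> {"fn": "apply_moves", "kwargs": {"offset": [[-3.1,1,-0.5],[-5.4,2,-0.5],[-7.8,2.8,-0.5],[-10.2,3.5,-0.5],[-12.6,4,-0.5],[-15.1,4.5,-0.5],[-17.6,4.8,-0.5],[-20.1,5,-0.5],[-22.6,5,-0.5],[-25.1,4.9,-0.5]], "turn": [0,0,0,0,0,0,0,0,0,0], "grip": [1,1,1,1,1,1,1,1,1,1]}}

```text
clock: 9.0
position: [0.5286, 0.0666, 0.1547]
eef_rot: [0.988, 0.153, 0.002, -0.0]
contact_force: [3.2, -0.2, 4.2]
grip_width: 0.0001
```

>>> {"fn": "apply_moves", "kwargs": {"offset": [[-3,-0.9,-0.7],[-5.5,-1.3,-0.7],[-8,-1.7,-0.7],[-10.4,-2.3,-0.7],[-12.8,-3.1,-0.7],[-15.2,-3.9,-0.7],[-17.5,-4.9,-0.7],[-19.8,-6,-0.7],[-22,-7.2,-0.7],[-24.1,-8.6,-0.7]], "turn": [0,0,0,0,0,0,0,0,0,0], "grip": [1,1,1,1,1,1,1,1,1,1]}}

```text
clock: 10.25
position: [0.5052, 0.0593, 0.1546]
eef_rot: [0.988, 0.153, 0.003, -0.001]
contact_force: [2.6, 2.3, 4.8]
grip_width: 0.0001
```

>>> {"fn": "apply_moves", "kwargs": {"offset": [[-2.8,-2.7,-0.7],[-4.7,-4.3,-0.7],[-6.6,-5.9,-0.7],[-8.4,-7.7,-0.7],[-10.2,-9.5,-0.7],[-11.8,-11.4,-0.7],[-13.3,-13.4,-0.7],[-14.7,-15.5,-0.7],[-16,-17.7,-0.7],[-17.2,-19.9,-0.7]], "turn": [0,0,0,0,0,0,0,0,0,0], "grip": [1,1,1,1,1,1,1,1,1,1]}}

```text
clock: 11.5
position: [0.4883, 0.0412, 0.1543]
eef_rot: [0.988, 0.154, 0.004, -0.002]
contact_force: [2.1, 3.3, 4.6]
grip_width: -0.0002
```

>>> {"fn": "apply_moves", "kwargs": {"offset": [[-1.3,-4.1,-0.5],[-2.3,-6.4,-0.5],[-3.1,-8.8,-0.5],[-3.8,-11.2,-0.5],[-4.3,-13.6,-0.5],[-4.8,-16.1,-0.5],[-5.1,-18.6,-0.5],[-5.3,-21.1,-0.5],[-5.3,-23.6,-0.5],[-5.2,-26.1,-0.5]], "turn": [0,0,0,0,0,0,0,0,0,0], "grip": [1,1,1,1,1,1,1,1,1,1]}}

```text
clock: 12.75
position: [0.4829, 0.0169, 0.1539]
eef_rot: [0.988, 0.155, 0.004, -0.003]
contact_force: [-0.4, 3.8, 5.1]
grip_width: 0.0
```

```bash
python3 - <<'E'
from h import *
o=robot.get_obs();print(o["clock"],o["position"],o["contact_force"])
a=robot.snapshot("scene")[:,:,::-1]
cv2.imwrite("pics/s3.png",cv2.resize(a[180:260,270:350],(560,560),interpolation=cv2.INTER_CUBIC))
E
```

```text
12.75 [0.4829199  0.01692605 0.15393144] [-0.42618385  3.81714293  5.06913268]
```

View pics/s3.png

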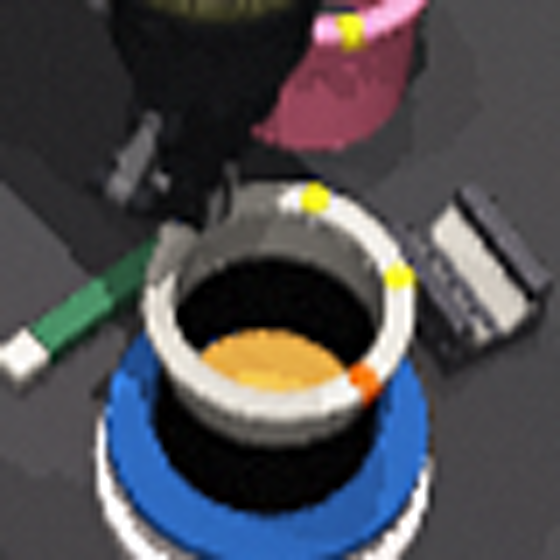

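The fingers cover the blue dot's expected place (192,213), and the yellow (315,198) and orange (364,381) dots haven't turned. I go 2 mm further, then lift straight up.

>>> {"fn": "apply_moves", "kwargs": {"offset": [[0,-1.5,0],[0,-2,0],[0,-2,0],[0,-2,1],[0,-2,3],[0,-2,6],[0,-2,12],[0,-2,25],[0,-2,45],[0,-2,70]], "turn": [0,0,0,0,0,0,0,0,0,0], "grip": [1,1,1,1,1,1,1,1,1,1]}}

```text
clock: 14.05
position: [0.4827, 0.0143, 0.225]
eef_rot: [0.988, 0.155, 0.004, -0.002]
contact_force: [1.0, -0.4, 0.4]
grip_width: 0.0001
```

>>> {"fn": "apply_moves", "kwargs": {"offset": [[0,0,20],[0,-20,30],[0,-60,30],[0,-100,30],[0,-140,30],[0,-180,30],[0,-220,30],[0,-250,30],[0,-250,30],[0,-250,30]], "turn": [0,0,0,0,0,0,0,0,0,0], "grip": [1,1,1,1,1,1,1,1,1,1]}}

```text
clock: 15.3
position: [0.4828, -0.2349, 0.2554]
eef_rot: [0.988, 0.155, 0.004, -0.003]
contact_force: [0.2, 0.7, 0.0]
grip_width: -0.0001
```

```bash
python3 - <<'E'
from h import *
o=robot.get_obs();print(o["clock"],o["position"],o["contact_force"])
a=robot.snapshot("scene")[:,:,::-1];b=robot.snapshot("top")[:,:,::-1]
f=lambda x:cv2.resize(x,(400,400),interpolation=cv2.INTER_CUBIC)
cv2.imwrite("pics/s4.png",np.hstack([f(a[170:270,230:330+20]),f(b[125:255,197:327])]))
E
```

```text
15.3 [ 0.48283011 -0.234908    0.25538388] [0.18342053 0.7434921  0.0364821 ]
```

View pics/s4.png

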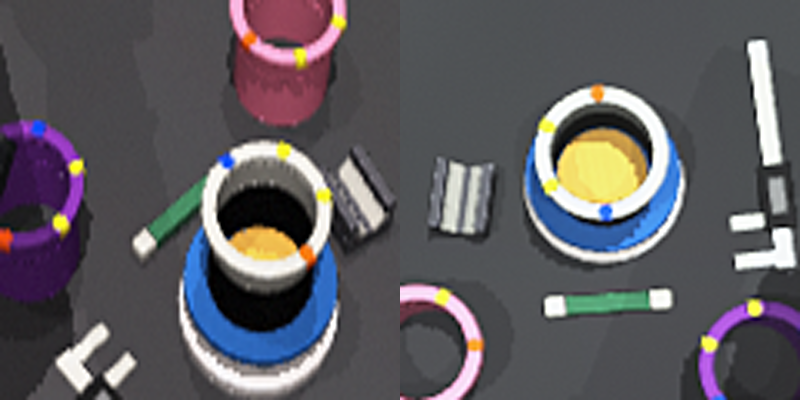

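The liner stands upright and centred. Blue is at about (264,193.6) in the raw top image, against (263.5,194) before, and the neighbours are unmoved. Handing in.

```bash
python3 -c "
from bench import robot
print(robot.hand_in())"
```

```text
the job is handed in; nothing more can be done
None
```

I ran the closed fingertips along the liner's rim from the orange dot, over both yellow dots, to the blue dot. Then I lifted the hand clear and handed the job in at about 15 s of the 42 s allowed.

- **Contact:** the vertical force at the end of each sweep move was 4.2–5.5 N, with the platen pressed about 3 mm. The sideways drag was up to about 4 N. The force was only read at the end of each move, so I didn't see it in between.
- **Path:** the tip was on the rim at the first yellow dot and covered the blue dot's place at the finish. The second yellow dot was judged only from the arm's measured position, which stayed within about 2 mm of the planned arc.
- **Final pictures:** the liner is upright, its platen looks released, and its dots are within about 1 pixel (2 mm) of where they started. The V-block, plug gauge and caliper look unmoved. I didn't look again at the spares and wrench, but the arm passed well above them.

No checks failed or disagreed, apart from the first orange dot reading. It came out a few mm too far out because of the paint dab on the side, so I placed the start from the other dots.

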